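# Clip the green label holder back on the topping unit's rail

### The arm

A 6-joint arm with a two-finger parallel gripper is mounted at the origin on the work surface. World frame = base frame: x ahead of the robot, y to its left, z up, the work surface at z = 0. Lengths are in mm, angles in rad, forces in N, time in s.
With the tool pointing down it reaches from about 275 to 750 mm from the base axis. Payload 10.2 kg.
Tool frame: the origin (TCP) lies midway between the tips of the shut fingers; the grasp point (between the pads) lies 19 mm behind it (ctrl.pinch_z is the distance from the TCP to the grasp point, in mm); x points along the fingers, z is the direction in which the jaws open and shut, and the axes are right-handed (so a half turn about x gives the same grasp; the last joint's range is limited). The gripper opens to 85 mm and grips with 20 to 120 N. Pads are 22 mm wide; open, the fingers measure 114 mm over their backs; the gripper's body (76 mm by 85 mm) begins 54 mm behind the grasp point. The pads swing forward as they close: fully open they stand 13 mm farther back than shut.
Start: joints at [1.024, 0.313, 1.498, -0, 1.331, -0.223], TCP at [167.053, 497.719, 231.294] pointing down, gripper open.
Joint ranges: [-2.94, 2.94], [-0.97, 2.17], [0.19, 2.56], [-1.23, 4.37], [0.02, 3.11], [-2.88, 2.88]. Speed limits (rad/s): [2.39, 2.39, 3.01, 3.14, 3.14, 3.14].

### API

Orientations are given as a unit quaternion [w, x, y, z].
In Python, from rig import ctrl, capture, workorder, nets gives the robot as it stands. The module is installed in compiled form; this text tells all that it offers.
- The arm moves only by the tool send_rows, never from a script. Its argument "rows" is text: rows parted by semicolons, each of 5 numbers parted by spaces: the opening, from 0 (shut) to 1 (fully open), then the shift along the tool's x, y, z in cm, then the turn about the tool's x in units of 5 degrees (1.0 is 5 degrees). In form: grip x y z yaw; .... A call has 1 to 12 rows; each row is the pose to reach, as a shift and turn from the pose commanded when the call began, along the tool's axes at that moment; what a row does not reach only later rows make up. A row lasts 1/10 s, in which the tool goes at most 50 mm and 8.59 degrees, less where a joint would pass 70% of its speed; a pose out of reach is approached as far as the arm can. A call with a gripper value outside its range is refused whole. The fingers move at their own pace and stop on an object; "grip_force" is the grip in N (left out, the last holds). Time passes only in rows, so rows that repeat a pose let the fingers close. It gives the time, the measured TCP pose, the force and the opening at its end, in the units of the state.
- ctrl.sense(): the state, without advancing time (a new reading comes with each control period).
- capture(name): name is "side" or "top"; returns a dict with "pixels" (384x512x3 uint8, red, green, blue), "intrinsics" (3x3 intrinsics, pixels), "view" (4x4, takes a point from world to camera coordinates). Camera axes: x right, y down, z forward; pixel columns grow to the right and rows downward; lengths in mm; the calibration is good to about 2 mm. A picture is of the moment at which its call begins. There is no depth.
- workorder.finish_job(): hands the job in, once; it reports no verdict.
Trained networks look in a picture, given as the dict that the camera call returned (one of the last four; its "shot" number tells which), for a name from the list of things; names that differ only in an ending like _2 or _b are one class to them, and where a whole thing is asked for, a point or a joint stands for the part that bears it (a point fixed in the world has none). Each returns a list of dicts, best first, with "confidence" (0 to 1); they miss things now and then, are a little off and sometimes report something else, mostly with a low value. They report only what shows in the picture. A call takes as long as a camera call. They do not tell look-alikes from the thing itself.
- nets.boxes_of(picture, target): "location" ([x, y, z] in mm, in world coordinates, good to about 4 mm: the middle of the surface that is visible of it).
- nets.spot_point(picture, target): "location" ([x, y, z] in mm, in world coordinates, good to about 4 mm: a listed point, or the origin of a listed thing).
The state is a dict: "time_s": time; "joints": joint angles; "dq": joint speeds; "tau": joint torques, N m; "eef_pos": TCP position; "ee_rot": TCP orientation; "force": force on the tool from outside, world axes, zero at the start; "wrist_torque": the same for the moment, N m; "grip_width": opening from 0.0 (shut) to 1.0 (fully open).
Only numpy, scipy, OpenCV 4.12 (cv2) and the standard library are available. Lean on these libraries where they do the work, as an engineer would, in place of code of your own. Each camera call takes 0.05 s, during which the arm holds its last target.

### The job

The pan at the left end has lost its label: pick up the green label holder, press it down onto the round rail until both sprung arms snap under the tube and it sits fully home and upright, and slide it along to the left until its end rests against the left bracket. Feel your way, because the rail may be clamped higher or lower, and press no harder than it needs. Let go and leave everything else as it is.

Things in the scene. Friction and masses are not known exactly. Their poses are not given: they have to be found in the camera images.
- green_center (a point): Loose green label holder, upright on the table: card pocket 106 x 10 x 50 mm on a 30 x 40 x 10 mm saddle with two sprung arms below; 90 mm high, about 60 g. The point is the pocket's centre, 64 mm above the arms' underside, 25 mm above the saddle's top. x through the 10 mm thickness, y along the 106 mm, z up. Both faces are alike: either way round will do.
- green_clip (a point): The holder's clip: point on the axis of the C, 45 mm under its centre, where the axis of the 20 mm tube lies when fully home; arms 38 mm long in y. The arms meet the tube with this point 17 to 21 mm above its axis. The push rises to 11 to 16 N, falls off past the widest part, and climbs again as the saddle lands. Pull-off takes about 8 N, sliding 3 to 5 N.
- green_front (a joint): The holder's arm on its -x side: how far its spring is bent outwards, rad. 0 when free, about 0.14 at the widest part of the tube, about 0.03 when the holder is fully home.
- green_rear (a joint): The same for the arm on its +x side.
- unit: Stainless topping unit with four food pans in a row; housing 230 mm deep (x), 456 wide (y), 145 high. Origin: centre of its underside; -x is the front, facing the robot, +y the left seen from the robot. Along the front runs the label rail. Rail and brackets must not be pushed with more than 30 N, nor the unit be struck by the robot.
- unit_rail (a point): Middle of the label rail's line, half-way up the bracket slots, fixed to the unit, 160 mm above the table. The rail is a steel tube, 20 mm diameter, along y, 60 mm in front of the housing; its own axis is clamped anywhere from 15 mm below to 15 mm above this point and is not reported. It gives about 1 mm for 14 N. To its right two holders (orange, red) take up the rail.
- unit_bracket (a point): Left bracket of the rail (seen from the robot): point on the upright plate's inner face, on the rail's line, half-way up the slot, 160 mm above the table. Axes: x away from the robot, y along the rail to the left, z up. Plate 5 mm thick, 80 mm wide (x), its top 55 mm above the point. With the holder's end against the plate its centre is 53 mm to the right (-y).
- yellow_center (a point): Loose yellow label holder (106 mm long, 10 mm thick, 50 mm high card pocket standing on a 30 x 40 x 10 mm saddle, below it two arms that reach 29 mm further down; 90 mm high in all), upright on the table; centre of its card pocket, 64 mm above the table. Not to be disturbed.
- blue_center (a point): Loose blue label holder, the same size; the same point. Not to be disturbed.
- knife: Chef's knife, 320 mm long, green handle to its -x, lying on the green chopping board; origin in the middle, at its underside. Not to be disturbed.
- spray: Pale yellow sanitiser spray bottle, 88 mm diameter, 267 mm high; origin at the centre of its underside. Not to be disturbed.
- squeeze_red: Red squeeze bottle, 60 mm diameter, 212 mm high; origin at the centre of its underside. Not to be disturbed.
- shaker: Glass shaker with metal top, 68 mm diameter, 115 mm high; origin at the centre of its underside. Not to be disturbed.
- bowl: Steel bowl, 150 mm diameter, 60 mm high; origin at the centre of its underside. Not to be disturbed.
Not all that is in view belongs to the job. Of the things that look like the part that bears green_center, take the one that is farthest from the robot's base at the start.

How it is judged:
By the outcome, as a careful person would: the job done as asked, in the order asked, and still so for the second after the job is handed in, with the robot touching nothing.
It also fails if it takes over 51 s, if anything falls off the work surface, if the arm or the gripper's body presses on something with over 40 N, if the wrist force passes 120 N, or if a joint passes its speed limit or range.

## Working session

There is one attempt and no reset: what is moved stays moved. The work goes in short steps, Python scripts to look and compute and a tool call to move; the robot and the scene stay as the last step left them, time stands still between calls to the robot, and variables do not carry over. Pictures are saved under pics/ and viewed, and the job is handed in when it is done.

Besides the shell and the picture viewer there is one more tool, called after ">>>" by a JSON object that holds its "op" and its "data". send_rows: Moves the arm, as the interface text tells. Its arguments: {"type":"object","properties":{"rows":{"type":"string"},"grip_force":{"type":"number"}},"required":["rows"]}

```bash
mkdir -p pics; python3 - <<'E'
from rig import ctrl,capture,nets
import cv2
print(ctrl.sense(), ctrl.pinch_z)
for n in("side","top"):
    p=capture(n); cv2.imwrite(f"pics/{n}0.png",p["pixels"][:,:,::-1])
    print(n,p["intrinsics"].tolist(),p["view"].tolist())
    for t in("green_center","unit_rail","unit_bracket","yellow_center","blue_center","unit","spray","shaker","bowl","squeeze_red","knife"):
        print(t,[(round(d["confidence"],2),[round(float(v)) for v in d["location"]]) for d in nets.spot_point(p,t)])
E
```

```text
{'time_s': 0.0, 'joints': array([ 1.02363093e+00,  3.13460172e-01,  1.49844572e+00,  3.94626781e-06,
        1.33101977e+00, -2.23377373e-01]), 'dq': array([-0.00101888, -0.00075343, -0.00054339, -0.00155061,  0.00081316,
       -0.00141879]), 'tau': array([-1.46810344e-03, -4.12285995e+01, -2.59731030e+01, -3.57983390e-04,
        4.35374823e-03, -5.89443835e-05]), 'eef_pos': array([166.89213069, 497.48789207, 230.72662978]), 'ee_rot': array([ 0.57362123, -0.41304998,  0.57449041,  0.41268532]), 'force': array([-0.11262982,  0.86093311, -0.68411452]), 'wrist_torque': array([-0.01057573,  0.01408137, -0.04566951]), 'grip_width': 1.004671777402697} 18.700000000000003
side [[414.8455457354626, 0.0, 250.3210323363581], [0.0, 414.8455457354626, 194.91809372693277], [0.0, 0.0, 1.0]] [[-0.9437294044829181, -0.33046134193146837, 0.013042722230043827, 517.171410430315], [-0.18879359716863325, 0.5059368895604897, -0.8416560113549864, 199.55927315732956], [0.2715359806405861, -0.7967579088221904, -0.5398565049592764, 1171.4433874062722], [0.0, 0.0, 0.0, 1.0]]
green_center [(0.95, [347, 65, 65]
[... 662 characters left out ...]
236], [-0.9712623164791517, 0.0930707967359101, -0.2190601273223746, 571.3342296259237], [0.21813599515817908, -0.020114981479778603, -0.9757110612965392, 1317.2413787092826], [0.0, 0.0, 0.0, 1.0]]
green_center [(0.71, [278, 210, 67]), (0.7, [323, -200, 67]), (0.53, [343, 66, 67]), (0.51, [431, -189, 62])]
unit_rail [(0.98, [604, -60, 159])]
unit_bracket [(0.59, [590, 154, 158]), (0.45, [432, -188, 61])]
yellow_center [(0.64, [458, 154, 66])]
blue_center [(0.6, [435, -48, 64])]
unit [(0.91, [775, -54, -1])]
spray [(0.48, [375, -492, 16]), (0.27, [589, 158, 158])]
shaker [(0.71, [395, 384, -1]), (0.63, [606, 433, -1])]
bowl [(0.74, [621, -430, 4])]
squeeze_red [(0.92, [498, 494, 0])]
knife []
```

View pics/side0.png

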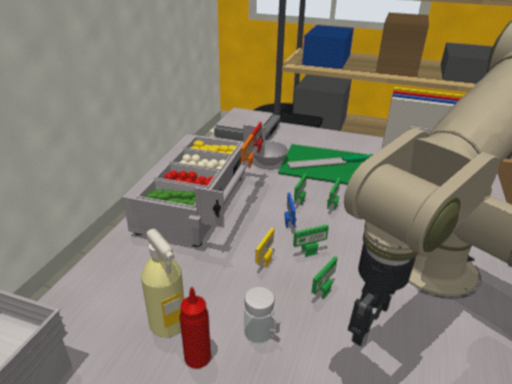

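View pics/top0.png

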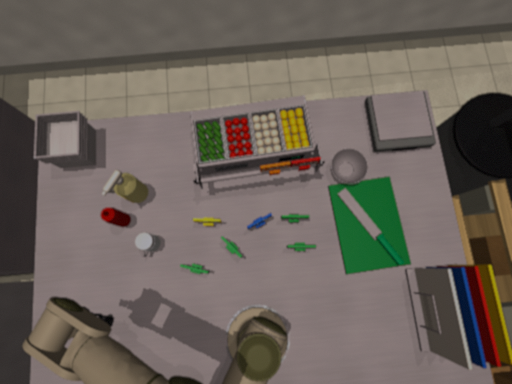

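Four green holders, top-view pixels: (295,218) at world (433,-188), r=472; (301,247) at (322,-198), r=378; (233,247) at (345,66), r=351; (196,269) at (278,210), r=348. The first one is the farthest from the base, so it is the one meant. I'll check that in an enlarged crop.

```bash
cat > h.py <<'E'
import numpy as np,cv2
def proj(p,X):
    X=np.atleast_2d(X).astype(float); V=np.array(p["view"]);K=np.array(p["intrinsics"])
    c=X@V[:3,:3].T+V[:3,3]; u=c@K.T; return u[:,:2]/u[:,2:]
def ray(p,uv,z=None,axis=2,val=None):
    V=np.array(p["view"]);K=np.array(p["intrinsics"]);R=V[:3,:3]
    o=-R.T@V[:3,3]; d=R.T@np.linalg.inv(K)@np.array([uv[0],uv[1],1.])
    v=z if z is not None else val
    return o+d*(v-o[axis])/d[axis]
E
python3 - <<'E'
from rig import capture
from h import *
import pickle
P={n:capture(n) for n in("side","top")}
pickle.dump(P,open("P0.pkl","wb"))
t=P["top"]["pixels"][:,:,::-1]; s=P["side"]["pixels"][:,:,::-1]
a=cv2.resize(t[200:260,265:345],(400,300),interpolation=cv2.INTER_CUBIC)
b=cv2.resize(s[165:225,280:360],(400,300),interpolation=cv2.INTER_CUBIC)
c=cv2.resize(s[110:240,180:280],None,fx=5,fy=4.6,interpolation=cv2.INTER_CUBIC)[:598,:]
cv2.imwrite("pics/c1.png",np.hstack([a,b])); cv2.imwrite("pics/c2.png",c)
t2=cv2.resize(t[130:210,180:340],(800,400),interpolation=cv2.INTER_CUBIC);cv2.imwrite("pics/c3.png",t2)
h=cv2.cvtColor(t,cv2.COLOR_BGR2HSV)
m=((h[...,0]>50)&(h[...,0]<75)&(h[...,1]>120)).astype(np.uint8)
n,l,st,ce=cv2.connectedComponentsWithStats(m)
for i in range(1,n):
    if 20<st[i,4]<400 :
        ys,xs=np.nonzero(l==i); q=np.array([ray(P["top"],(x,y),64)[:2] for x,y in zip(xs,ys)])
        C=np.cov(q.T); w,v=np.linalg.eigh(C); print(ce[i].round(1),st[i,4],q.mean(0).round(),np.sqrt(w).round(1),np.degrees(np.arctan2(v[1,1],v[0,1])).round(1))
for n in P:
  for pt in [(604,-62,160),(591,154,160),(603,-62,175),(433,-188,64)]: print(n,pt,proj(P[n],pt).round(1))
E
```

```text
[294.  217.4] 97 [ 434. -186.] [ 7.1 23.5] 86.4
[232.  247.5] 100 [342.  62.] [ 6.3 21.8] -139.5
[300.7 246.2] 103 [ 322. -198.] [ 6.9 21.3] 86.8
[195.2 268.3] 110 [279. 207.] [ 6.6 22.6] 71.0
side (604, -62, 160) [[240.7 169.2]]
side (591, 154, 160) [[217.3 206.5]]
side (603, -62, 175) [[241. 165.]]
side (433, -188, 64) [[301.  185.7]]
top (604, -62, 160) [[258.3 171.6]]
top (591, 154, 160) [[200.2 180.4]]
top (603, -62, 175) [[258.4 170.8]]
top (433, -188, 64) [[294.6 217.6]]
```

View pics/c1.png

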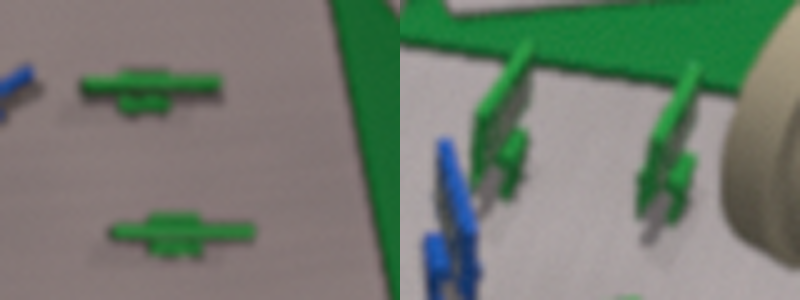

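View pics/c2.png

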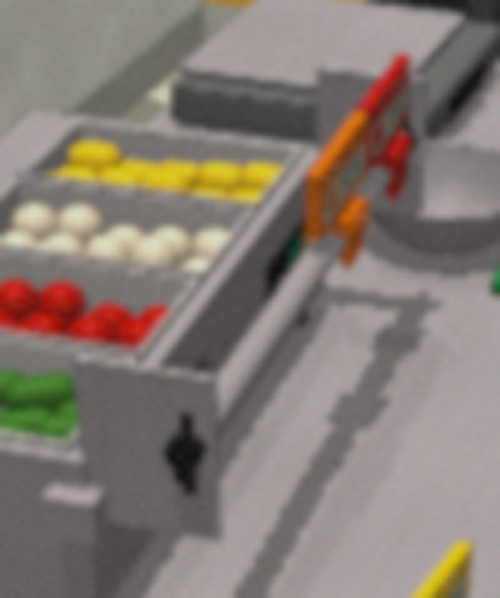

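View pics/c3.png

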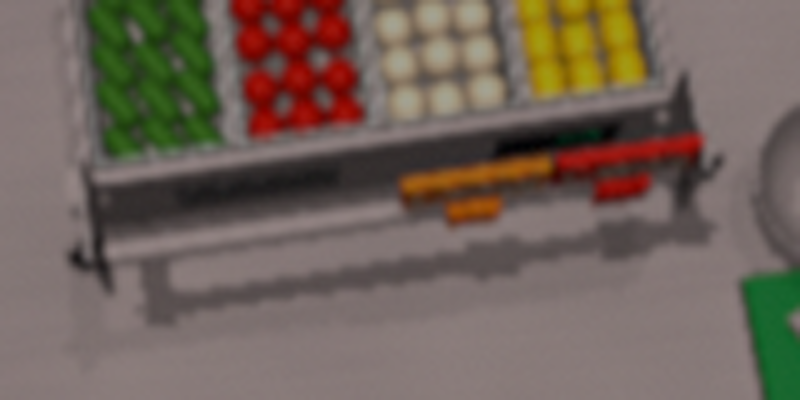

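```bash
python3 - <<'E'
from h import *
import pickle
P=pickle.load(open("P0.pkl","rb"))
s=P["side"]; t=P["top"]
f=14
def crop(p,x0,y0,w,h,lines,name,f):
    im=cv2.resize(p["pixels"][y0:y0+h,x0:x0+w,::-1],None,fx=f,fy=f,interpolation=cv2.INTER_CUBIC)
    for X,c in lines:
        q=proj(p,X); q=((q+.5-[x0,y0])*f-.5).astype(int)
        for k in q: cv2.circle(im,tuple(int(a) for a in k),2,c,-1)
    return im
yw=0.06
def rail(z,dx=0): return [(604+dx-yw*(y+62),y,z) for y in range(20,155,10)]
L=[(rail(145),(255,0,0)),(rail(160),(0,255,0)),(rail(175),(0,0,255))]
cv2.imwrite("pics/r1.png",crop(s,205,155,45,55,L,"a",10))
cv2.imwrite("pics/r2.png",crop(s,205,155,45,55,[],"a",10))
cv2.imwrite("pics/r3.png",crop(t,190,160,80,30,[(rail(160),(0,255,0))],"a",10))
cv2.imwrite("pics/r12.png",np.hstack([cv2.imread("pics/r1.png"),cv2.imread("pics/r2.png")])[:,:900])
E
```

```text
(no output)
```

View pics/r12.png

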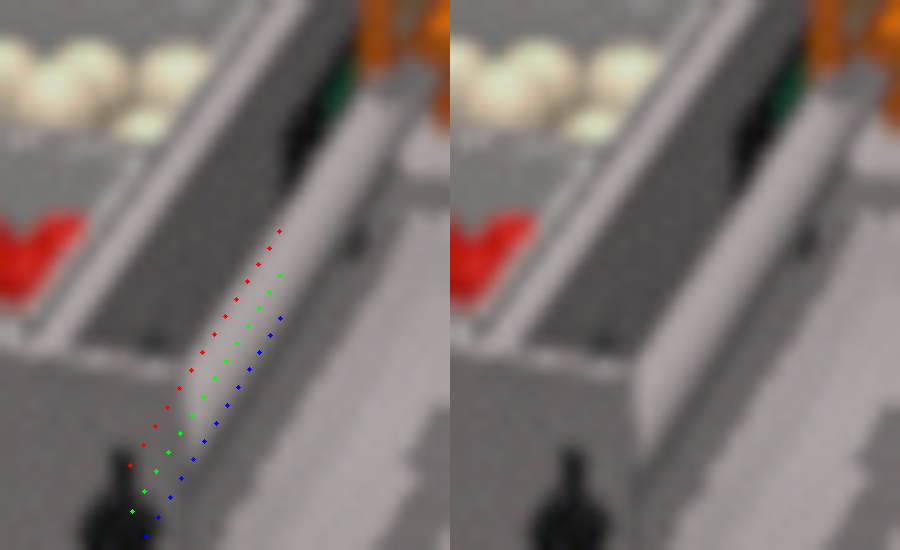

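View pics/r3.png

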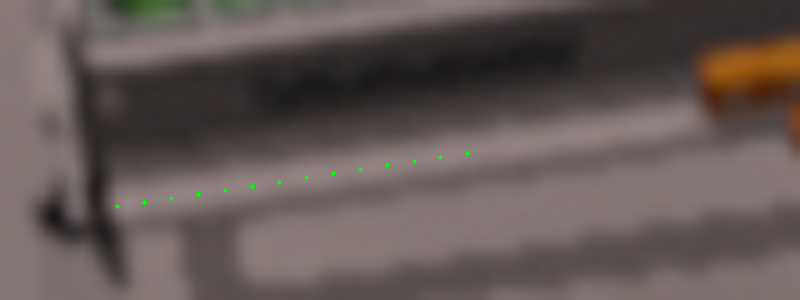

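```bash
python3 - <<'E'
from h import *
import pickle
P=pickle.load(open("P0.pkl","rb"))
from scipy.ndimage import map_coordinates
def edges(p,a,b,name):
    q=proj(p,[a,b]); d=q[1]-q[0]; n=np.array([-d[1],d[0]])/np.hypot(*d)
    g=p["pixels"].astype(float).mean(2)
    o=np.arange(-8,8.01,.25); prof=[]
    V=np.array(p["view"]); 
    for lo,hi in ((0,.5),(.5,1)):
        pts=[q[0]+d*f for f in np.linspace(lo,hi,25)]
        pr=np.mean([map_coordinates(g,[(k[1]+o*n[1]),(k[0]+o*n[0])],order=1) for k in pts],axis=0)
        dist=(V[:3,:3]@((np.array(a)+b)/2)+V[:3,3])[2]
        print(name,"n",n.round(2),"px for 10mm",10*p["intrinsics"][0][0]/dist)
        print([(float(x),int(v)) for x,v in zip(o[::2],pr[::2])])
x=lambda y:604-.06*(y+62)
edges(P["side"],(x(20),20,160),(x(120),120,160),"side")
edges(P["top"],(x(20),20,160),(x(140),140,160),"top")
E
```

```text
side n [-0.85 -0.53] px for 10mm 3.4827300122826275
[(-8.0, 113), (-7.5, 104), (-7.0, 100), (-6.5, 99), (-6.0, 98), (-5.5, 96), (-5.0, 93), (-4.5, 89), (-4.0, 86), (-3.5, 88), (-3.0, 97), (-2.5, 109), (-2.0, 122), (-1.5, 134), (-1.0, 144), (-0.5, 151), (0.0, 157), (0.5, 161), (1.0, 163), (1.5, 162), (2.0, 157), (2.5, 147), (3.0, 132), (3.5, 113), (4.0, 95), (4.5, 84), (5.0, 79), (5.5, 77), (6.0, 77), (6.5, 77), (7.0, 76), (7.5, 76), (8.0, 76)]
side n [-0.85 -0.53] px for 10mm 3.4827300122826275
[(-8.0, 111), (-7.5, 104), (-7.0, 100), (-6.5, 99), (-6.0, 98), (-5.5, 95), (-5.0, 92), (-4.5, 88), (-4.0, 86), (-3.5, 88), (-3.0, 96), (-2.5, 107), (-2.0, 118), (-1.5, 127), (-1.0, 133), (-0.5, 135), (0.0, 136), (0.5, 135), (1.0, 134), (1.5, 130), (2.0, 126), (2.5, 120), (3.0, 113), (3.5, 108), (4.0, 104), (4.5, 101), (5.0, 101), (5.5, 99), (6.0, 97), (6.5, 95), (7.0, 93), (7.5, 92), (8.0, 92)]
top n [-0.15 -0.99] px for 10mm 2.7119786315338046
[(-8.0, 124), (-7.5, 124), (-7.0, 124), (-6.5, 124), (-6.0, 124), (-5.5, 124), (-5.0, 123), (-4.5, 120), (-4.0, 115), (-3.5, 110), (-3.0, 104), (-2.5, 101), (-2.0, 103), (-1.5, 110), (-1.0, 119), (-0.5, 127), (0.0, 131), (0.5, 130), (1.0, 125), (1.5, 116), (2.0, 105), (2.5, 94), (3.0, 84), (3.5, 76), (4.0, 70), (4.5, 65), (5.0, 60), (5.5, 54), (6.0, 48), (6.5, 42), (7.0, 37), (7.5, 32), (8.0, 30)]
top n [-0.15 -0.99] px for 10mm 2.7119786315338046
[(-8.0, 111), (-7.5, 111), (-7.0, 111), (-6.5, 111), (-6.0, 111), (-5.5, 111), (-5.0, 110), (-4.5, 108), (-4.0, 104), (-3.5, 100), (-3.0, 97), (-2.5, 96), (-2.0, 100), (-1.5, 108), (-1.0, 118), (-0.5, 126), (0.0, 130), (0.5, 131), (1.0, 126), (1.5, 118), (2.0, 107), (2.5, 96), (3.0, 86), (3.5, 78), (4.0, 72), (4.5, 66), (5.0, 61), (5.5, 55), (6.0, 50), (6.5, 47), (7.0, 45), (7.5, 44), (8.0, 43)]
```

```bash
cat >> h.py <<'E'
from scipy.spatial.transform import Rotation as Rn
def st():
    from rig import ctrl
    s=ctrl.sense(); q=s["ee_rot"]; R=Rn.from_quat([q[1],q[2],q[3],q[0]]).as_matrix(); return s,R
def plan(T,closedir=None):
    "T world tcp target, closedir angle deg of tool z in world xy"
    s,R=st(); d=R.T@(np.array(T)-s["eef_pos"])/10
    o=[s["eef_pos"].round(1).tolist(),"tool axes x",R[:,0].round(3).tolist(),"z",R[:,2].round(3).tolist(),"shift cm",d.round(2).tolist()]
    if closedir is not None:
        c=np.radians(closedir); w=np.array([np.cos(c),np.sin(c),0]); 
        a=np.degrees(np.arctan2(-(R[:,1]@w),(R[:,2]@w)))   # rot about x: z'=cos z - sin y
        if a>90:a-=180
        if a<-90:a+=180
        o+=["yaw units",round(a/5,2)]
    o+=["q6",s["joints"].round(2).tolist(),"F",s["force"].round(1).tolist(),"g",round(s["grip_width"],3),"t",s["time_s"]]
    print(*o)
E
python3 - <<'E'
from h import *
import pickle
P=pickle.load(open("P0.pkl","rb")); t=P["top"]
g=cv2.resize(t["pixels"][205:230,272:318,::-1],None,fx=16,fy=16,interpolation=cv2.INTER_CUBIC)
for ang in (86,90,94):
  for z,c in((89,(0,0,255)),):
    a=np.radians(ang);u=np.array([np.cos(a),np.sin(a),0])
    q=proj(t,[np.array([433,-188,z])+u*k for k in(-53,53)])
    q=((q+.5-[272,205])*16-.5).astype(int); cv2.line(g,tuple(map(int,q[0])),tuple(map(int,q[1])),{86:(0,0,255),90:(255,255,255),94:(255,0,0)}[ang],1)
cv2.imwrite("pics/g1.png",g)
plan((433,-188,200),0)
E
```

```text
[167.0, 497.7, 231.3] tool axes x [-0.0, -0.0, -1.0] z [0.318, 0.948, -0.0] shift cm [3.13, -47.03, -56.55] yaw units 14.29 q6 [1.02, 0.31, 1.5, -0.0, 1.33, -0.22] F [-0.4, 0.3, -0.5] g 1.002 t 1.3
```

View pics/g1.png

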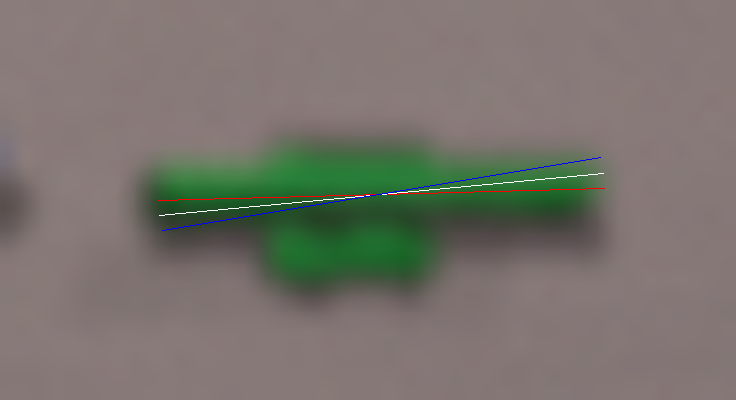

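The crop confirms it: the holder at top pixel (295,217) has the same shape as the others and is the farthest, so it's the one to take. Its long axis lies at about 86°. Moving above it now.

>>> {"op": "send_rows", "data": {"rows": "0.6 0 -23.5 -28 7.6;0.6 0 -23.5 -28 7.6;0.6 0 -23.5 -28 7.6;0.6 0 -23.5 -28 7.6;0.6 0 -23.5 -28 7.6;0.6 0 -23.5 -28 7.6;0.6 0 -23.5 -28 7.6;0.6 0 -23.5 -28 7.6;0.6 0 -23.5 -28 7.6", "grip_force": 40}}

```text
time_s: 2.2
eef_pos: [301.4, 156.0, 231.5]
ee_rot: [0.678, -0.202, 0.677, 0.202]
force: [-0.0, 0.1, 0.0]
grip_width: 0.6
```

```bash
python3 -c "
from h import *
plan((433,-187,180),-4.5)"
```

```text
[301.4, 156.0, 231.5] tool axes x [0.001, -0.0, -1.0] z [0.837, 0.548, 0.001] shift cm [5.16, -35.9, -7.77] yaw units 7.54 q6 [0.13, -0.12, 1.98, -0.0, 1.28, -0.45] F [-0.0, 0.1, 0.0] g 0.6 t 2.2
```

>>> {"op": "send_rows", "data": {"rows": "0.6 5.2 -35.9 -7.8 7.54;0.6 5.2 -35.9 -7.8 7.54;0.6 5.2 -35.9 -7.8 7.54;0.6 5.2 -35.9 -7.8 7.54;0.6 5.2 -35.9 -7.8 7.54;0.6 5.2 -35.9 -7.8 7.54;0.6 5.2 -35.9 -7.8 7.54;0.6 5.2 -35.9 -7.8 7.54;0.6 5.2 -35.9 -7.8 7.54;0.6 5.2 -35.9 -7.8 7.54"}}

```text
time_s: 3.2
eef_pos: [433.8, -183.7, 179.0]
ee_rot: [0.706, 0.026, 0.707, -0.026]
force: [-0.5, 0.3, 0.5]
grip_width: 0.601
```

```bash
python3 - <<'E'
from h import *
from rig import capture,nets
for n in("top","side"):
    p=capture(n); 
    if n=="side": cv2.imwrite("pics/s2.png",cv2.resize(p["pixels"][130:250,200:360,::-1],None,fx=4,fy=4,interpolation=cv2.INTER_CUBIC))
    print([(round(d["confidence"],2),[round(float(v),1) for v in d["location"]]) for d in nets.spot_point(p,"green_center")])
    print([(round(d["confidence"],2),[round(float(v),1) for v in d["location"]]) for d in nets.spot_point(p,"unit_rail")])
    print([(round(d["confidence"],2),[round(float(v),1) for v in d["location"]]) for d in nets.spot_point(p,"unit_bracket")])
plan((433.5,-187,50),-4.5)
E
```

```text
[(0.45, [344.0, 64.4, 66.4])]
[(0.58, [601.3, -60.0, 159.3])]
[(0.88, [590.7, 155.3, 156.7])]
[(0.88, [279.7, 210.9, 62.8]), (0.82, [322.5, -193.4, 64.8]), (0.76, [435.8, -188.2, 63.8]), (0.72, [346.2, 63.4, 61.1])]
[(0.94, [606.0, -63.4, 164.0]), (0.59, [457.7, 146.7, 59.8])]
[(0.58, [586.8, 155.9, 162.8])]
[433.6, -184.6, 179.5] tool axes x [0.0, -0.0, -1.0] z [0.997, -0.074, 0.0] shift cm [12.95, -0.23, 0.01] yaw units 0.06 q6 [-0.65, 0.25, 1.73, -0.0, 1.17, -0.58] F [-0.2, 0.7, -0.4] g 0.601 t 3.6
```

View pics/s2.png

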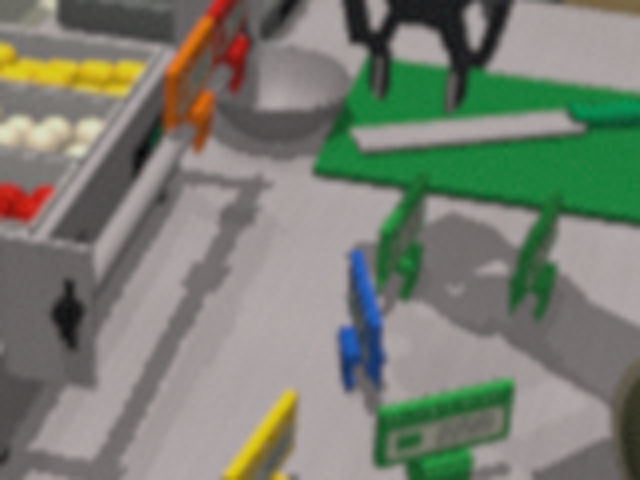

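The side view shows the jaws over the board, just above the target holder, with nothing near the path down. Descending.

>>> {"op": "send_rows", "data": {"rows": "0.6 5 -0.2 0 0;0.6 9 -0.2 0 0;0.6 11.5 -0.2 0 0;0.6 13 -0.2 0 0;0.6 13 -0.2 0 0;0.6 13 -0.2 0 0;0.6 13 -0.2 0 0"}}

```text
time_s: 4.3
eef_pos: [433.9, -187.4, 50.4]
ee_rot: [0.707, 0.026, 0.706, -0.027]
force: [-1.0, 1.1, 0.4]
grip_width: 0.597
```

>>> {"op": "send_rows", "data": {"rows": "0 0 0 0 0;0 0 0 0 0;0 0 0 0 0;0 0 0 0 0;0 0 0 0 0;0 0 0 0 0;0 0 0 0 0;0 0 0 0 0", "grip_force": 60}}

```text
time_s: 5.1
eef_pos: [433.5, -187.1, 49.4]
ee_rot: [0.707, 0.026, 0.707, -0.026]
force: [0.9, 1.1, 1.2]
grip_width: 0.11
```

```bash
python3 - <<'E'
from h import *
from rig import capture
p=capture("side")
cv2.imwrite("pics/s3.png",cv2.resize(p["pixels"][130:230,260:360,::-1],None,fx=5,fy=5,interpolation=cv2.INTER_CUBIC))
plan((433.5,-187,50),-4.5)
E
```

```text
[433.5, -187.1, 49.4] tool axes x [0.0, -0.0, -1.0] z [0.997, -0.074, 0.0] shift cm [-0.06, 0.01, 0.0] yaw units 0.05 q6 [-0.66, 0.44, 1.86, 0.0, 0.84, -0.58] F [-0.2, -0.2, 1.2] g 0.107 t 5.15
```

View pics/s3.png

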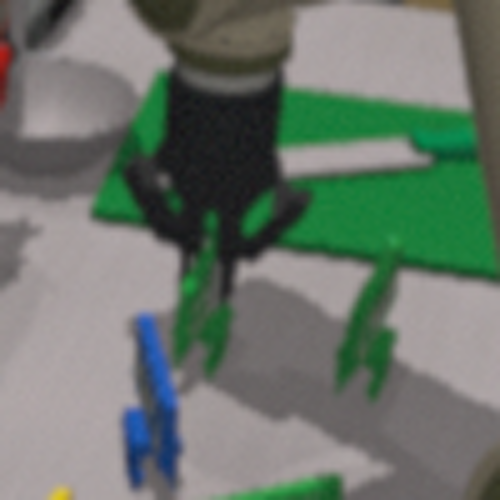

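>>> {"op": "send_rows", "data": {"rows": "0 -2 0 0 0;0 -6 0 0 0;0 -11 0 0 0;0 -16 0 0 0;0 -20 0 0 0;0 -20 0 0 0;0 -20 0 0 0"}}

```text
time_s: 5.85
eef_pos: [433.3, -186.9, 249.1]
ee_rot: [0.707, 0.026, 0.707, -0.026]
force: [-0.2, 0.2, -0.9]
grip_width: 0.111
```

```bash
python3 -c "
from h import *
plan((595.5,70,250),3.5)"
```

```text
[433.3, -186.9, 249.1] tool axes x [0.0, -0.0, -1.0] z [0.997, -0.074, 0.0] shift cm [-0.09, 26.83, 14.27] yaw units -1.55 q6 [-0.66, 0.18, 1.62, -0.0, 1.34, -0.58] F [-0.2, 0.2, -0.9] g 0.111 t 5.85
```

>>> {"op": "send_rows", "data": {"rows": "0 0 4 2.1 -0.25;0 0 8 4.3 -0.5;0 0 12 6.4 -0.7;0 0 16 8.5 -0.9;0 0 20 10.6 -1.2;0 0 24 12.8 -1.4;0 0 26.8 14.3 -1.55;0 0 26.8 14.3 -1.55;0 0 26.8 14.3 -1.55;0 0 26.8 14.3 -1.55;0 0 26.8 14.3 -1.55"}}

```text
time_s: 6.95
eef_pos: [595.5, 68.7, 249.0]
ee_rot: [0.707, -0.021, 0.707, 0.021]
force: [-0.0, 0.1, -0.4]
grip_width: 0.108
```

```bash
python3 - <<'E'
from h import *
from rig import capture,nets
import pickle
P={}
for n in("top","side"):
    p=capture(n);P[n]=p
    for t in("green_center","green_clip","unit_rail","unit_bracket"): print(n,t,[(round(d["confidence"],2),[round(float(v),1) for v in d["location"]]) for d in nets.spot_point(p,t)])
pickle.dump(P,open("P1.pkl","wb"))
a=cv2.resize(P["top"]["pixels"][120:210,180:340,::-1],None,fx=5,fy=5,interpolation=cv2.INTER_CUBIC)
b=cv2.resize(P["side"]["pixels"][80:230,180:300,::-1],None,fx=4,fy=4,interpolation=cv2.INTER_CUBIC)
cv2.imwrite("pics/a4.png",a);cv2.imwrite("pics/b4.png",b)
plan((595.5,70,250),3.5)
E
```

```text
top green_center [(0.56, [323.5, -199.6, 69.3]), (0.37, [345.5, 63.2, 66.2])]
top green_clip [(0.52, [324.6, -196.2, 23.5]), (0.49, [345.2, 64.3, 14.3])]
top unit_rail [(0.78, [602.8, -61.7, 161.6])]
top unit_bracket [(0.64, [588.2, 157.3, 158.6]), (0.37, [604.0, 431.3, 1.7])]
side green_center [(0.88, [595.3, 66.0, 261.3]), (0.78, [322.3, -195.4, 67.0]), (0.67, [278.6, 209.6, 62.3]), (0.58, [345.9, 66.0, 62.6]), (0.56, [603.2, -66.7, 163.9]), (0.17, [370.4, -491.7, 18.3])]
side green_clip [(0.84, [595.1, 68.1, 217.1]), (0.66, [347.8, 63.1, 16.7]), (0.59, [322.6, -196.3, 21.6]), (0.57, [596.0, 68.4, 263.9]), (0.55, [279.9, 205.2, 17.6]), (0.53, [605.1, 429.0, -0.3])]
side unit_rail [(0.7, [607.4, -65.0, 161.7])]
side unit_bracket [(0.87, [587.6, 154.8, 158.6]), (0.16, [780.0, -57.8, 3.6])]
[595.9, 69.6, 249.3] tool axes x [0.0, -0.0, -1.0] z [0.998, 0.061, 0.0] shift cm [-0.07, 0.04, -0.03] yaw units -0.0 q6 [-0.08, 0.47, 1.22, -0.0, 1.45, -0.14] F [0.0, -0.3, -1.0] g 0.112 t 7.45
```

View pics/a4.png

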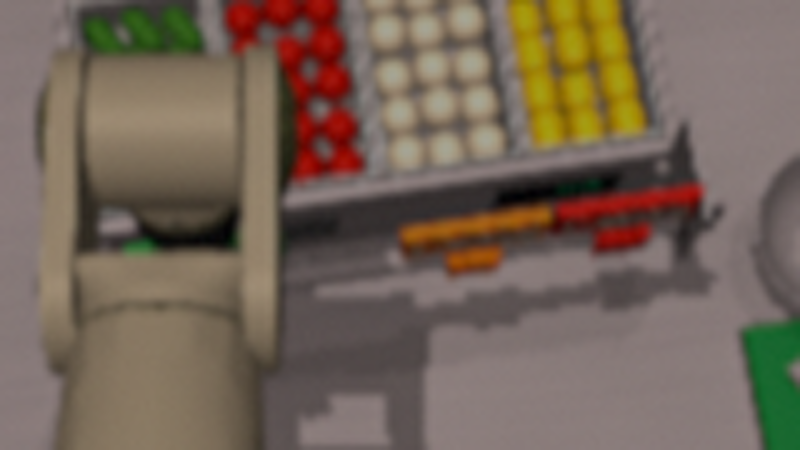

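View pics/b4.png

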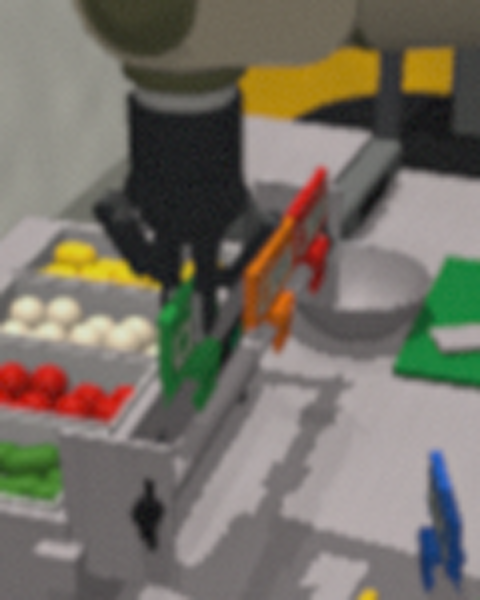

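Holder centre is at about side pixel (223,165), upright and directly over the tube near the left bracket. The nets put its clip at x≈595, and the rail line there is also x≈595. Now lowering it and feeling for contact.

>>> {"op": "send_rows", "data": {"rows": "0 0.8 0 0 0;0 1.6 0 0 0;0 2.1 0 0 0;0 2.1 0 0 0;0 2.1 0 0 0"}}

```text
time_s: 7.95
eef_pos: [595.9, 69.6, 228.2]
ee_rot: [0.707, -0.022, 0.707, 0.022]
force: [-0.1, -0.3, -0.4]
grip_width: 0.108
```

>>> {"op": "send_rows", "data": {"rows": "0 0.2 0 0 0;0 0.4 0 0 0;0 0.4 0 0 0"}}

```text
time_s: 8.25
eef_pos: [595.8, 69.6, 224.1]
ee_rot: [0.707, -0.022, 0.707, 0.022]
force: [0.2, -0.8, -0.5]
grip_width: 0.111
```

>>> {"op": "send_rows", "data": {"rows": "0 0.2 0 0 0;0 0.4 0 0 0;0 0.4 0 0 0"}}

```text
time_s: 8.55
eef_pos: [595.8, 69.6, 219.9]
ee_rot: [0.707, -0.022, 0.707, 0.022]
force: [0.0, -1.2, -0.8]
grip_width: 0.109
```

>>> {"op": "send_rows", "data": {"rows": "0 0.2 0 0 0;0 0.3 0 0 0;0 0.3 0 0 0"}}

```text
time_s: 8.85
eef_pos: [595.8, 69.6, 217.1]
ee_rot: [0.707, -0.022, 0.707, 0.022]
force: [0.4, -0.5, -0.4]
grip_width: 0.106
```

>>> {"op": "send_rows", "data": {"rows": "0 0.2 0 0 0;0 0.3 0 0 0;0 0.3 0 0 0"}}

```text
time_s: 9.15
eef_pos: [595.6, 69.6, 214.2]
ee_rot: [0.706, -0.022, 0.707, 0.022]
force: [-2.6, -0.4, 0.8]
grip_width: 0.106
```

>>> {"op": "send_rows", "data": {"rows": "0 0.2 0 0 0;0 0.2 0 0 0"}}

```text
time_s: 9.35
eef_pos: [595.5, 69.6, 212.3]
ee_rot: [0.706, -0.022, 0.707, 0.022]
force: [-5.3, -0.1, 3.0]
grip_width: 0.106
```

>>> {"op": "send_rows", "data": {"rows": "0 0.2 0 0 0;0 0.2 0 0 0"}}

```text
time_s: 9.55
eef_pos: [595.5, 69.6, 210.7]
ee_rot: [0.706, -0.022, 0.707, 0.022]
force: [-6.4, 0.1, 6.9]
grip_width: 0.112
```

Contact is at TCP z≈214, but the sideways force of -6 N says the holder sits too far toward +x. Shifting it to -x until that balances.

>>> {"op": "send_rows", "data": {"rows": "0 0 0 -0.1 0;0 0 0 -0.1 0"}}

```text
time_s: 9.75
eef_pos: [594.8, 69.5, 210.8]
ee_rot: [0.707, -0.022, 0.707, 0.022]
force: [-4.6, 0.1, 5.0]
grip_width: 0.108
```

>>> {"op": "send_rows", "data": {"rows": "0 0 0 -0.1 0;0 0 0 -0.1 0"}}

```text
time_s: 9.95
eef_pos: [594.2, 69.5, 210.8]
ee_rot: [0.707, -0.022, 0.706, 0.022]
force: [-2.0, 0.2, 4.5]
grip_width: 0.109
```

>>> {"op": "send_rows", "data": {"rows": "0 0 0 -0.08 0;0 0 0 -0.08 0;0 0 0 -0.08 0"}}

```text
time_s: 10.25
eef_pos: [593.6, 69.5, 210.7]
ee_rot: [0.707, -0.022, 0.706, 0.022]
force: [1.2, 0.1, 5.1]
grip_width: 0.107
```

```bash
python3 -c "
from rig import ctrl
s=ctrl.sense();print(s['force'],s['wrist_torque'],s['eef_pos'])"
```

```text
[1.21831028 0.07088909 5.1138171 ] [ 0.01292416 -0.18666652 -0.04451703] [593.57278952  69.45525926 210.65347781]
```

>>> {"op": "send_rows", "data": {"rows": "0 0.1 0 0.03 0;0 0.2 0 0.03 0;0 0.2 0 0.03 0"}}

```text
time_s: 10.55
eef_pos: [593.9, 69.5, 209.5]
ee_rot: [0.708, -0.022, 0.706, 0.021]
force: [-1.3, 0.2, 10.2]
grip_width: 0.112
```

>>> {"op": "send_rows", "data": {"rows": "0 0.1 0 0 0;0 0.2 0 0 0;0 0.2 0 0 0"}}

```text
time_s: 10.85
eef_pos: [594.1, 69.4, 208.0]
ee_rot: [0.708, -0.022, 0.706, 0.021]
force: [-2.7, -0.5, 14.1]
grip_width: 0.107
```

>>> {"op": "send_rows", "data": {"rows": "0 0.1 0 0 0;0 0.2 0 0 0;0 0.2 0 0 0"}}

```text
time_s: 11.15
eef_pos: [594.1, 69.4, 206.1]
ee_rot: [0.708, -0.022, 0.706, 0.021]
force: [-1.8, 0.9, 13.6]
grip_width: 0.106
```

>>> {"op": "send_rows", "data": {"rows": "0 0.1 0 -0.02 0;0 0.2 0 -0.02 0;0 0.2 0 -0.02 0"}}

```text
time_s: 11.45
eef_pos: [593.7, 69.4, 203.2]
ee_rot: [0.708, -0.022, 0.706, 0.021]
force: [-0.4, -0.1, 8.4]
grip_width: 0.109
```

>>> {"op": "send_rows", "data": {"rows": "0 0.1 0 0 0;0 0.2 0 0 0;0 0.2 0 0 0"}}

```text
time_s: 11.75
eef_pos: [593.3, 69.4, 199.8]
ee_rot: [0.707, -0.022, 0.707, 0.022]
force: [1.9, -0.0, 0.2]
grip_width: 0.11
```

>>> {"op": "send_rows", "data": {"rows": "0 0.1 0 0 0;0 0.2 0 0 0;0 0.2 0 0 0"}}

```text
time_s: 12.05
eef_pos: [593.1, 69.5, 197.5]
ee_rot: [0.706, -0.022, 0.707, 0.022]
force: [2.5, -0.1, -3.6]
grip_width: 0.108
```

>>> {"op": "send_rows", "data": {"rows": "0 0.1 0 0.04 0;0 0.1 0 0.04 0"}}

```text
time_s: 12.25
eef_pos: [593.4, 69.5, 196.8]
ee_rot: [0.706, -0.022, 0.707, 0.022]
force: [1.5, -0.5, -4.9]
grip_width: 0.107
```

>>> {"op": "send_rows", "data": {"rows": "0 0.1 0 0.02 0;0 0.1 0 0.02 0"}}

```text
time_s: 12.45
eef_pos: [593.6, 69.5, 196.1]
ee_rot: [0.707, -0.022, 0.707, 0.022]
force: [1.8, -0.2, -2.8]
grip_width: 0.106
```

>>> {"op": "send_rows", "data": {"rows": "0 0.1 0 0 0;0 0.1 0 0 0"}}

```text
time_s: 12.65
eef_pos: [593.7, 69.5, 195.7]
ee_rot: [0.707, -0.022, 0.707, 0.022]
force: [-1.3, -0.6, 1.6]
grip_width: 0.111
```

Landing now: z has almost stopped and the force is climbing again. A little more to seat it.

>>> {"op": "send_rows", "data": {"rows": "0 0.1 0 0 0;0 0.1 0 0 0;0 0.1 0 0 0"}}

```text
time_s: 12.95
eef_pos: [593.7, 69.6, 195.3]
ee_rot: [0.707, -0.022, 0.707, 0.022]
force: [-3.8, 0.2, 7.0]
grip_width: 0.107
```

>>> {"op": "send_rows", "data": {"rows": "0 0.1 0 0 0;0 0.1 0 0 0;0 0.1 0 0 0"}}

```text
time_s: 13.25
eef_pos: [593.8, 69.6, 194.9]
ee_rot: [0.707, -0.022, 0.706, 0.022]
force: [-5.9, 1.0, 11.0]
grip_width: 0.112
```

>>> {"op": "send_rows", "data": {"rows": "0 -0.1 0 -0.05 0;0 -0.18 0 -0.1 0;0 -0.18 0 -0.1 0"}}

```text
time_s: 13.55
eef_pos: [593.4, 69.5, 195.5]
ee_rot: [0.708, -0.022, 0.706, 0.022]
force: [3.4, 0.9, 3.4]
grip_width: 0.111
```

```bash
python3 - <<'E'
from h import *
from rig import capture,nets
p=capture("side")
for t in("green_center","green_clip"): print(t,[(round(d["confidence"],2),[round(float(v),1) for v in d["location"]]) for d in nets.spot_point(p,t)][:3])
cv2.imwrite("pics/b5.png",cv2.resize(p["pixels"][110:230,180:300,::-1],None,fx=5,fy=5,interpolation=cv2.INTER_CUBIC))
plan((0,0,0),3.6)
s,_=st();print(s["wrist_torque"])
E
```

```text
green_center [(0.82, [592.1, 69.4, 208.0]), (0.78, [282.8, 210.1, 66.1]), (0.68, [323.7, -195.8, 64.8])]
green_clip [(0.82, [589.0, 67.8, 164.6]), (0.74, [346.4, 65.5, 17.5]), (0.67, [429.2, -47.3, 64.5])]
[593.4, 69.5, 195.5] tool axes x [0.002, 0.0, -1.0] z [0.998, 0.061, 0.002] shift cm [19.43, -3.32, -59.69] yaw units -0.02 q6 [-0.08, 0.5, 1.32, 0.0, 1.32, -0.14] F [4.1, 1.4, 3.9] g 0.11 t 13.7
[ 0.24033481 -0.78521961 -0.03953785]
```

View pics/b5.png

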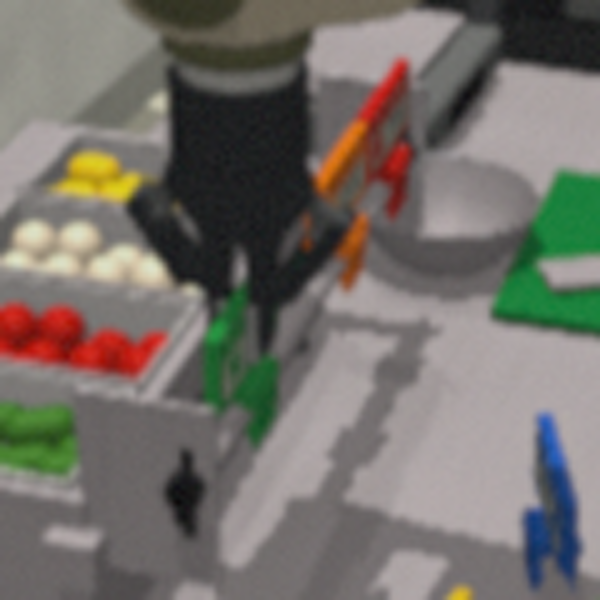

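The clip is on the tube at about side pixel (231,191), upright. The net gives the clip at z≈165, which matches the felt axis height. Sliding left.

>>> {"op": "send_rows", "data": {"rows": "0 -0.05 0.2 0.05 0;0 -0.05 0.5 0.05 0;0 -0.05 0.8 0.05 0;0 -0.05 1.1 0.05 0;0 -0.05 1.4 0.05 0;0 -0.05 1.4 0.05 0"}}

```text
time_s: 14.3
eef_pos: [592.7, 82.4, 195.6]
ee_rot: [0.707, -0.022, 0.707, 0.021]
force: [3.4, -5.1, 3.2]
grip_width: 0.109
```

>>> {"op": "send_rows", "data": {"rows": "0 0 0.3 0 0;0 0 0.6 0 0;0 0 0.9 0 0;0 0 1.1 0 0;0 0 1.1 0 0"}}

```text
time_s: 14.8
eef_pos: [592.0, 93.3, 195.6]
ee_rot: [0.707, -0.022, 0.707, 0.021]
force: [2.8, -5.2, 3.1]
grip_width: 0.109
```

>>> {"op": "send_rows", "data": {"rows": "0 0 0.2 0 0;0 0 0.4 0 0;0 0 0.4 0 0"}}

```text
time_s: 15.1
eef_pos: [591.8, 97.2, 195.6]
ee_rot: [0.707, -0.022, 0.707, 0.02]
force: [3.2, -4.9, 3.5]
grip_width: 0.109
```

>>> {"op": "send_rows", "data": {"rows": "0 0 0.15 0 0;0 0 0.2 0 0;0 0 0.2 0 0"}}

```text
time_s: 15.4
eef_pos: [591.7, 99.0, 195.6]
ee_rot: [0.707, -0.022, 0.707, 0.02]
force: [3.0, -6.6, 2.6]
grip_width: 0.109
```

>>> {"op": "send_rows", "data": {"rows": "0 0 0.15 0 0;0 0 0.2 0 0;0 0 0.2 0 0"}}

```text
time_s: 15.7
eef_pos: [591.6, 101.0, 195.6]
ee_rot: [0.707, -0.022, 0.707, 0.02]
force: [3.0, -6.4, 2.3]
grip_width: 0.112
```

>>> {"op": "send_rows", "data": {"rows": "0 0 0.1 0 0;0 0 0.15 0 0;0 0 0.15 0 0"}}

```text
time_s: 16.0
eef_pos: [591.5, 102.4, 195.6]
ee_rot: [0.707, -0.022, 0.707, 0.02]
force: [2.7, -6.0, 2.5]
grip_width: 0.111
```

>>> {"op": "send_rows", "data": {"rows": "0 0 0.1 0 0;0 0 0.15 0 0;0 0 0.15 0 0"}}

```text
time_s: 16.3
eef_pos: [591.5, 103.1, 195.6]
ee_rot: [0.707, -0.023, 0.707, 0.02]
force: [2.5, -9.7, 2.5]
grip_width: 0.111
```

>>> {"op": "send_rows", "data": {"rows": "0 0 0.1 0 0;0 0 0.1 0 0;0 0 0.1 0 0"}}

```text
time_s: 16.6
eef_pos: [591.5, 103.2, 195.7]
ee_rot: [0.707, -0.023, 0.707, 0.019]
force: [3.3, -15.2, 3.8]
grip_width: 0.111
```

>>> {"op": "send_rows", "data": {"rows": "0 0 0.1 0 0;0 0 0.1 0 0;0 0 0.1 0 0"}}

```text
time_s: 16.9
eef_pos: [591.5, 103.2, 195.8]
ee_rot: [0.707, -0.024, 0.707, 0.018]
force: [2.0, -19.8, 3.1]
grip_width: 0.104
```

Hard stop: y held at 103.2 while the push rose to 20 N. Before letting go I'll relax the push and press down once to confirm it is still seated.

>>> {"op": "send_rows", "data": {"rows": "0 0 -0.15 0.03 0;0 0.1 -0.28 0.03 0;0 0.15 -0.28 0.03 0;0 0.15 -0.28 0.03 0;0 0 -0.28 0.05 0;0 -0.06 -0.28 0.07 0;0 -0.06 -0.28 0.07 0"}}

```text
time_s: 17.6
eef_pos: [591.6, 103.1, 195.8]
ee_rot: [0.706, -0.022, 0.707, 0.02]
force: [2.1, -7.0, 0.9]
grip_width: 0.11
```

```bash
python3 - <<'E'
from h import *
from rig import capture,nets
p=capture("side")
for t in("green_center","green_clip"): print(t,[(round(d["confidence"],2),[round(float(v),1) for v in d["location"]]) for d in nets.spot_point(p,t)][:3])
cv2.imwrite("pics/b6.png",cv2.resize(p["pixels"][110:230,180:300,::-1],None,fx=5,fy=5,interpolation=cv2.INTER_CUBIC))
plan((0,0,0),3.6)
E
```

```text
green_center [(0.86, [278.3, 211.1, 62.7]), (0.76, [591.2, 103.8, 213.2]), (0.76, [347.3, 65.4, 60.4])]
green_clip [(0.74, [588.5, 103.1, 165.7]), (0.73, [321.7, -199.2, 20.1]), (0.65, [279.1, 207.9, 17.6])]
[591.6, 103.1, 195.8] tool axes x [-0.002, -0.003, -1.0] z [0.998, 0.06, -0.002] shift cm [19.69, -6.67, -59.64] yaw units -0.03 q6 [-0.02, 0.51, 1.31, -0.0, 1.33, -0.08] F [1.8, -7.3, 2.3] g 0.109 t 17.75
```

View pics/b6.png

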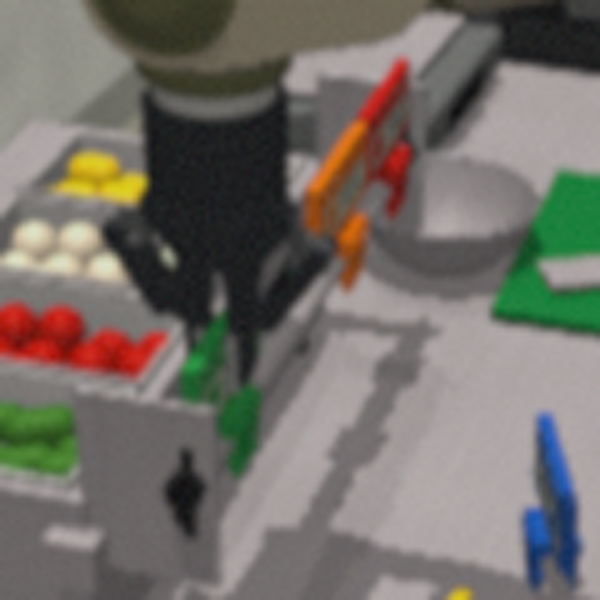

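The holder is against the bracket plate: its end meets the plate edge around crop (190,390), side pixel (218,188). Releasing and retreating straight up.

>>> {"op": "send_rows", "data": {"rows": "0.15 0 0 0 0;0.25 0 0 0 0;0.4 0 0 0 0;0.4 0 0 0 0;0.4 0 0 0 0;0.4 -2 0 0 0;0.4 -5 0 0 0;0.4 -9 0 0 0;0.4 -13 0 0 0;0.4 -13 0 0 0"}}

```text
time_s: 18.75
eef_pos: [592.9, 104.8, 332.0]
ee_rot: [0.71, -0.022, 0.703, 0.021]
force: [-0.6, -0.3, 0.1]
grip_width: 0.4
```

>>> {"op": "send_rows", "data": {"rows": "0.4 0 -4 -4 0;0.4 0 -8 -8 0;0.4 0 -12 -12 0;0.4 0 -16 -16 0;0.4 0 -20 -20 0;0.4 0 -24 -22 0;0.4 0 -24 -22 0;0.4 0 -24 -22 0"}}

```text
time_s: 19.55
eef_pos: [385.5, -150.3, 325.8]
ee_rot: [0.707, -0.02, 0.707, 0.02]
force: [1.1, -0.2, -0.6]
grip_width: 0.399
```

```bash
python3 - <<'E'
from h import *
from rig import capture,nets
P={}
for n in("side","top"):
  p=capture(n);P[n]=p
  for t in("green_center","green_clip","unit_bracket","unit_rail","yellow_center","blue_center"): print(n,t,[(round(d["confidence"],2),[round(float(v),1) for v in d["location"]]) for d in nets.spot_point(p,t)][:4])
a=cv2.resize(P["side"]["pixels"][110:230,180:300,::-1],None,fx=4,fy=4,interpolation=cv2.INTER_CUBIC)
cv2.imwrite("pics/b7.png",a)
cv2.imwrite("pics/a7.png",cv2.resize(P["top"]["pixels"][130:210,180:340,::-1],None,fx=5,fy=5,interpolation=cv2.INTER_CUBIC))
cv2.imwrite("pics/t7.png",P["top"]["pixels"][:,:,::-1])
plan((0,0,0))
E
```

```text
side green_center [(0.87, [589.3, 103.8, 209.8]), (0.76, [346.8, 63.1, 59.3]), (0.71, [277.9, 211.3, 61.5]), (0.62, [322.9, -196.5, 65.7])]
side green_clip [(0.94, [343.7, 61.0, 20.0]), (0.72, [277.9, 209.0, 15.9]), (0.72, [605.4, -66.4, 163.7]), (0.71, [587.2, 103.3, 165.0])]
side unit_bracket [(0.88, [588.8, 154.3, 159.4])]
side unit_rail [(0.9, [606.9, -66.0, 162.1])]
side yellow_center [(0.91, [453.6, 146.1, 58.3])]
side blue_center [(0.51, [430.4, -50.1, 60.6])]
top green_center [(0.82, [588.2, 103.0, 208.1]), (0.63, [278.2, 207.0, 67.0]), (0.62, [342.9, 65.6, 68.2]), (0.53, [320.3, -198.3, 63.7])]
top green_clip [(0.65, [278.8, 210.4, 17.8]), (0.57, [324.2, -198.6, 21.5])]
top unit_bracket [(0.81, [590.5, 153.7, 159.7]), (0.55, [496.5, 494.8, 0.4])]
top unit_rail [(0.6, [604.5, -64.1, 163.7])]
top yellow_center [(0.6, [459.0, 152.3, 65.9])]
top blue_center [(0.42, [434.9, -49.0, 63.6])]
[386.9, -148.2, 326.2] tool axes x [-0.0, 0.0, -1.0] z [0.998, 0.061, -0.0] shift cm [32.62, 17.16, -37.71] q6 [-0.65, 0.01, 1.61, -0.0, 1.52, -0.71] F [-0.1, 0.5, 0.4] g 0.401 t 20.25
```

View pics/b7.png

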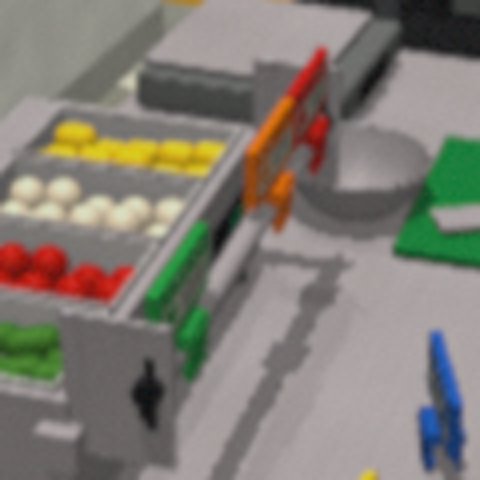

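View pics/a7.png

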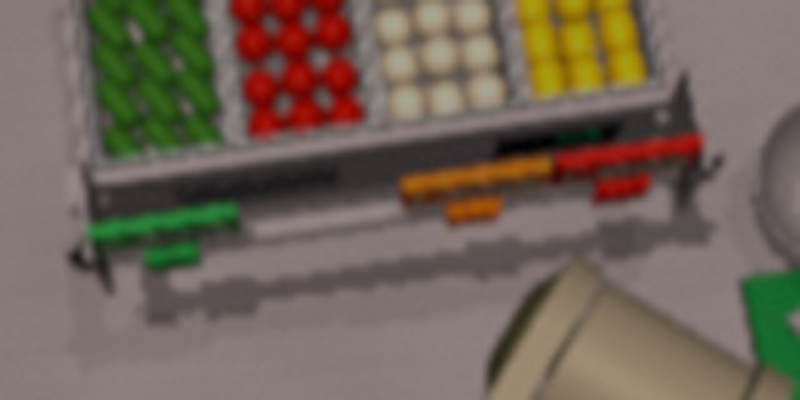

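View pics/t7.png

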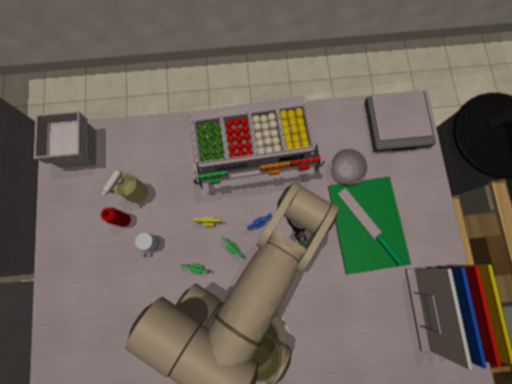

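The green holder (top px ~(213,174)) lies in line with the orange and red ones. It stands equally upright, its end is on the plate, and nothing else has moved. Handing in.

```bash
python3 -c "
from rig import workorder
print(workorder.finish_job())"
```

```text
the job is handed in; nothing more can be done
None
```

The green label holder farthest from the base is now snapped onto the rail, upright, with its end against the left bracket. I handed the job in at about 20 s.

- **Snap-on:** The arms first touched the tube about 2 mm off centre, so I shifted the holder until the sideways force balanced. The push peaked at about 14 N, then fell away and turned to a slight pull of about 5 N. It climbed to 11 N as the saddle landed, which puts the tube's axis at about z = 165 mm.
- **Slide:** It slid with about 5–6 N, then stopped hard against the bracket at y ≈ 103 mm. The push there reached about 20 N, under the 30 N limit. I eased it to about 7 N before opening the gripper and lifting clear.
- **Last checks:** The networks put the holder's centre at about (589, 103, 209) and its clip at z = 165, as expected for fully home. In the top view it lines up with the orange and red holders, its end is on the plate, and the other objects look undisturbed.
- **Small disagreements:** The networks gave the holder's x as 587–589 mm, while the arm read about 591.5 mm; this is within their error. From the networks' bracket reading, the centre should have been at y ≈ 101–102 mm, against the 103 mm felt at the stop.

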